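Make up the setting and doming job trays

TASK

Make up two job trays from the stock lying on the paper. For the stone-setting job, fill the tray with three compartments: lay the ring clamp in its long compartment and stand the eye loupe and the smaller of the two tins in its two small compartments, one in each, either way round; for the doming job, fill the long narrow tray with two compartments: the doming block in its square compartment and the punch with the larger ball lying in its long one. Place every piece the same way up as it lies now, wholly inside its compartment and flat on the tray's floor, set down rather than dropped, and leave the larger tin and the smaller punch where they are.

Things in the scene. Friction and masses are not known exactly. Their poses are not given: they have to be found in the camera images.
- setting_tray: Three-compartment wooden tray, fixed; floor 5 mm thick, rim and dividers 13 mm high, 4 thick. Origin: tray centre at bench level, z up. Outside 158 (x) by 132 (y) mm. Long compartment along x: inside 150 by 58, centre at x 0, y -33. Two small compartments: inside 73 (x) by 62 (y) each, centres at x +38.5 and x -38.5, y +31 mm.
- doming_tray: Two-compartment wooden tray, fixed; floor 5 mm thick, rim and dividers 13 mm high, 4 thick. Origin: tray centre at bench level, z up. Outside 204 (x) by 74 (y) mm. Long compartment: inside 126 (x) by 66 (y) mm, centre at x -35, y 0 mm. Square compartment: inside 66 by 66 mm, centre at x +65, y 0 mm.
- ring_clamp: Goldsmith's wooden ring clamp lying flat: pale bar of two halves, brass ferrule round the middle, leather jaws at one end (+x), dark wedge at the other. 133 mm long (x), 26 wide (y; 27 at the ferrule), 24 high, 90 g. Origin: underside, mid-length, near the centre of mass; z up. Grip across y at the ferrule. It may lie either way round.
- loupe: Black plastic watchmaker's eye loupe standing on its flared eye cup, lens up: cup 38 mm diameter at the base narrowing to 29 mm at 12 mm height, then a straight barrel 28 mm diameter up to 34 mm height. About 30 g. Origin: centre of the underside; z up. Grip it by the barrel.
- small_tin: Smaller round aluminium stone tin with a window in its lid: 40 mm diameter, 24 mm high, about 40 g; a solid piece, the lid does not come off. Origin: centre of the underside; z up.
- large_tin: Larger round aluminium stone tin with a window in its lid: 60 mm diameter, 28 mm high, about 90 g. Not part of either kit: stays in the stock. Origin: centre of the underside; z up.
- doming_block: Steel doming block: 42 mm cube with a large hollow (29 mm wide, 12 mm deep) in its top and small round marks on the sides, about 520 g. Origin: centre of the underside; x and y normal to its side faces; z up.
- large_punch: Doming punch with the larger ball, lying: 28 mm steel ball at its +x end on a 12 mm square shank, 99 mm long, 170 g. Rests on ball and shank end, so the shank slopes 5 degrees; at the origin it spans 5 to 17 mm height. Origin: on the surface under mid-length (ball centre at x +35, centre of mass at x +12 mm); z up. Grip across y at the origin. It may lie either way round.
- small_punch: Doming punch with the smaller ball, lying down: steel ball 14 mm diameter at its +x end on an 8 mm square shank, 82 mm long overall, about 50 g. Not part of either kit: stays in the stock. Origin: on the surface, under the middle of its length; z up.

How it is judged (in metres and radians):
At the end, for the whole second after the job is handed in: Each piece rests on its compartment's floor, same way up (0.12 rad), at rest, about its centre (x, y within: clamp 15, 18 mm; loupe and small tin 19, 15; block 14, 14; punch 18, 25; along tray axes). Large tin and small punch within 30 mm of their start (x of ring_clamp in the frame of setting_tray between -0.015 and 0.015 m and y of ring_clamp in the frame of setting_tray between -0.051 and -0.015 m and z of ring_clamp in the frame of setting_tray between 0.002 and 0.008 m and angle between each of ring_clamp, loupe, small_tin, doming_block, large_punch's own z axis and vertical below 0.12 rad and linear speed of each of ring_clamp, loupe, small_tin, doming_block, large_punch below 0.02 m/s and angular speed of each of ring_clamp, loupe, small_tin, doming_block, large_punch below 0.3 rad/s and z of loupe in the frame of setting_tray between 0.002 and 0.008 m and z of small_tin in the frame of setting_tray between 0.002 and 0.008 m and ((x of loupe in the frame of setting_tray between 0.0195 and 0.0575 m and y of loupe in the frame of setting_tray between 0.016 and 0.046 m and x of small_tin in the frame of setting_tray between -0.0575 and -0.0195 m and y of small_tin in the frame of setting_tray between 0.016 and 0.046 m) or (x of loupe in the frame of setting_tray between -0.0575 and -0.0195 m and y of loupe in the frame of setting_tray between 0.016 and 0.046 m and x of small_tin in the frame of setting_tray between 0.0195 and 0.0575 m and y of small_tin in the frame of setting_tray between 0.016 and 0.046 m)) and x of doming_block in the frame of doming_tray between 0.051 and 0.079 m and y of doming_block in the frame of doming_tray between -0.014 and 0.014 m and z of doming_block in the frame of doming_tray between 0.002 and 0.008 m and x of large_punch in the frame of doming_tray between -0.053 and -0.017 m and y of large_punch in the frame of doming_tray between -0.025 and 0.025 m and z of large_punch in the frame of doming_tray between 0.002 and 0.008 m and distance of each of large_tin, small_punch from where it was at the start of the episode below 0.03 m); the robot touches nothing.
It fails at once if a piece was dropped or thrown (falls free faster than 0.7 m/s, about 25 mm of drop) ((linear speed of ring_clamp above 0.7 m/s and contact force between the fingers and ring_clamp below 0.05 N) or (linear speed of loupe above 0.7 m/s and contact force between the fingers and loupe below 0.05 N) or (linear speed of small_tin above 0.7 m/s and contact force between the fingers and small_tin below 0.05 N) or (linear speed of doming_block above 0.7 m/s and contact force between the fingers and doming_block below 0.05 N) or (linear speed of large_punch above 0.7 m/s and contact force between the fingers and large_punch below 0.05 N)).
It fails at once if the large tin or the small punch was carried off or knocked more than 30 mm (distance of any of large_tin, small_punch from where it was at the start of the episode above 0.03 m).
It also fails if it takes over 104 s, if anything falls off the work surface, if the arm or the gripper's body presses on something with over 40 N, if the wrist force passes 120 N, or if a joint passes its speed limit or range.

ROBOT

A 6-joint arm with a two-finger parallel gripper is mounted at the origin on the work surface. World frame = base frame: x ahead of the robot, y to its left, z up, the work surface at z = 0. Lengths are in mm, angles in degrees, forces in N, time in s.
With the tool pointing down it reaches from about 300 to 850 mm from the base axis. Payload 4.2 kg.
Tool frame: the origin (TCP) lies between the finger pads; the fingertips stand 14 mm ahead of it and the grasp point (between the pads) lies 5 mm behind it; z points along the fingers, y is the line along which they close (so a half turn about z gives the same grasp; the last joint's range is limited). The gripper opens to 91 mm and grips with 3 to 60 N. Pads are 32 mm wide; open, the fingers measure 118 mm over their backs; the gripper's body (76 mm by 178 mm) begins 60 mm behind the grasp point.
Start: joints at [-70.875, 18.312, 89.639, -0, 72.044, -1.146], TCP at [199.221, -539.4, 227.976] pointing down, gripper open.
Joint ranges: [-177.97, 177.97], [-48.28, 115.42], [12.27, 149.76], [-77.06, 257.06], [2.81, 150.46], [-146.56, 146.56]. Speed limits (degrees/s): [147.25, 147.25, 180, 180, 180, 180].

INTERFACE

Orientations are given as [roll, pitch, yaw] about the fixed x, y, z axes, in that order (R = Rz(yaw) Ry(pitch) Rx(roll)).
In Python, from workcell import * gives the robot as it stands. The module is installed in compiled form; this text tells all that it offers.
- The arm moves only by the tool send_rows, never from a script. Its argument "deltas" is a list of rows, each a list of 2 entries, a list of its own where there are three numbers: the shift along the tool's x, y, z normalised to -1 to 1, where 1 is 0.5 m, then the turn, a rotation vector about the tool's x, y, z normalised to -1 to 1, where 1 is 0.5 rad. A call has 1 to 10 rows; each row shifts and turns the commanded pose from where the row before left it, along the tool's axes as they then stand; what a row does not reach is not made up. A row lasts 1/10 s, in which the tool goes at most 50 mm and 8.59 degrees, less where a joint would pass 70% of its speed; a pose out of reach is approached as far as the arm can. A call with a number of a shift or a turn outside -1 to 1 is refused whole. A call with a gripper value outside its range is refused whole. "grip" is the closure, from 0 (fully open) to 1 (shut), set as the call begins (left out, the last holds). The fingers move at their own pace and stop on an object; "grip_force" is the grip in N (left out, the last holds). Time passes only in rows, so rows that do not move let the fingers close. It gives the time, the measured TCP pose, the force, the opening and the grip force at its end, in the units of the state.
- state(): the state, without advancing time (a new reading comes with each control period).
- grab_frame(name): name is "scene" or "top"; returns the picture (480x640x3 uint8, red, green, blue); there is no depth.
- calibration(name): a dict with "mtx" (3x3 intrinsics, pixels), "R" (3x3) and "t" (3): a world point X has camera coordinates R X + t. Camera axes: x right, y down, z forward; pixel columns grow to the right and rows downward; lengths in mm; the calibration is good to about 2 mm. A picture is of the moment at which its call begins. calibration takes no time and is no camera call.
- job_done(): hands the job in; it is judged then, once.
Trained networks look in the newest picture that a camera, given by its name, has taken for a name from the list of things; names that differ only in an ending like _2 or _b are one class to them, and where a whole thing is asked for, a point or a joint stands for the part that bears it (a point fixed in the world has none). Each returns a list of dicts, best first, with "p" (0 to 1); they miss things now and then, are a little off and sometimes report something else, mostly with a low value. They report only what shows in the picture. A call takes as long as a camera call.
- trace(camera, label): "pixels" (480x640 bool, what is visible of it) and "bbox" ([left, top, width, height] in pixels, round what is visible of it).
The state is a dict: "time_s": time; "qpos": joint angles; "qvel": joint speeds; "effort": joint torques, N m; "ee_pos": TCP position; "ee_rot": TCP orientation; "force": force on the tool from outside, world axes, zero at the start; "torque": the same for the moment, N m; "gripper_width": finger opening in mm; "gripper_force": force on a finger pad.
Only numpy, scipy, OpenCV 4.12 (cv2) and the standard library are available. Lean on these libraries where they do the work, as an engineer would, in place of code of your own. Each camera call takes 0.05 s, during which the arm holds its last target. There are 200 camera calls.

## Working session

There is one attempt and no reset: what is moved stays moved. The work goes in short steps, Python scripts to look and compute and a tool call to move; the robot and the scene stay as the last step left them, time stands still between calls to the robot, and variables do not carry over. Pictures are saved under pics/ and viewed, at most 14 in all, crops included, and the job is handed in when it is done.

Besides the shell and the picture viewer there is one more tool, called after ">>>" as a command line: name --argument value ..., lists and objects as JSON in quotes. send_rows: Moves the arm, as the interface text tells. Scaled input: -1 to 1 covers 0.5 m each way for a shift and 0.5 rad each way for a turn. Its arguments: {"type":"object","properties":{"deltas":{"type":"array","items":{"type":"array"}},"grip":{"type":"number"},"grip_force":{"type":"number"}},"required":["deltas"]}

```bash
mkdir -p pics; cat > h.py <<'E'
from workcell import *
import numpy as np, cv2
def ray(cam,uv,z):
    c=calibration(cam);M=np.array(c["mtx"],float);R=np.array(c["R"],float);t=np.array(c["t"],float).ravel()
    d=R.T@np.linalg.inv(M)@np.array([uv[0],uv[1],1.0]);o=-R.T@t
    return o+d*(z-o[2])/d[2]
def proj(cam,X):
    c=calibration(cam);M=np.array(c["mtx"],float);R=np.array(c["R"],float);t=np.array(c["t"],float).ravel()
    p=M@(R@np.array(X,float)+t);return p[:2]/p[2]
E
python3 - <<'E'
from h import *
for n in("top","scene"):
    f=grab_frame(n);cv2.imwrite(f"pics/{n}0.png",f[:,:,::-1])
    c=calibration(n);R=np.array(c["R"]);print(n,np.round(-R.T@np.array(c["t"]).ravel()),np.round(R[2],2))
H=dict(setting_tray=13,doming_tray=13,ring_clamp=24,loupe=34,small_tin=24,large_tin=28,doming_block=42,large_punch=14,small_punch=7)
for n,h in H.items():
    r=trace("top",n)
    for d in r[:2]:
        m=d["pixels"].astype(np.uint8);
        pts=cv2.findNonZero(m)
        if pts is None: continue
        (c,s,a)=cv2.minAreaRect(pts)
        b=cv2.boxPoints((c,s,a)); w=np.array([ray("top",p,h)[:2] for p in b])
        M=cv2.moments(m,True);cm=(M["m10"]/M["m00"],M["m01"]/M["m00"])
        e=w[1]-w[0];e2=w[2]-w[1]
        print(n,round(d["p"],2),d["bbox"],"c",np.round(ray("top",c,h)[:2]),"cm",np.round(ray("top",cm,h)[:2]),"sz",round(np.hypot(*e)),round(np.hypot(*e2)),"ang",np.round(np.degrees(np.arctan2(e[1],e[0])),1),np.round(np.degrees(np.arctan2(e2[1],e2[0])),1))
print(state())
E
```

```text
top [491.  -6. 943.] [ 0.05  0.01 -1.  ]
scene [902. 561. 621.] [-0.41 -0.62 -0.66]
setting_tray 0.95 [156.3, 231.7, 70.0, 78.6] c [474. 283.] cm [475. 283.] sz 160 134 ang -3.4 -94.6
doming_tray 0.82 [433.3, 213.5, 61.7, 102.3] c [ 493. -286.] cm [ 494. -286.] sz 205 79 ang -13.1 -102.5
doming_tray 0.68 [155.6, 229.0, 72.3, 80.7] c [475. 283.] cm [475. 283.] sz 160 135 ang -3.8 -95.0
ring_clamp 0.64 [315.3, 145.8, 24.4, 60.3] c [680.   3.] cm [679.   3.] sz 131 27 ang -10.1 -100.6
loupe 0.55 [357.6, 227.1, 16.8, 17.4] c [554. -78.] cm [554. -79.] sz 34 32 ang -43.5 -133.8
small_tin 0.82 [278.0, 214.8, 19.1, 21.4] c [571.  85.] cm [570.  84.] sz 40 40 ang -88.5 -178.3
large_tin 0.62 [273.0, 275.7, 29.8, 28.2] c [441.  81.] cm [440.  81.] sz 58 57 ang -43.4 -133.2
doming_block 0.9 [345.6, 270.5, 28.5, 25.6] c [455. -72.] cm [455. -72.] sz 42 44 ang -62.0 -152.1
doming_block 0.31 [355.5, 226.8, 18.8, 18.9] c [553. -79.] cm [553. -79.] sz 35 35 ang -88.5 -178.8
large_punch 0.87 [395.5, 161.1, 18.0, 43.8] c [ 672. -165.] cm [ 668. -164.] sz 24 97 ang -78.0 -168.7
small_punch 0.48 [251.5, 155.0, 11.5, 38.4] c [683. 151.] cm [683. 151.] sz 82 13 ang -10.4 -101.2
{'time_s': 0.55, 'qpos': array([-7.08743105e+01,  1.83119480e+01,  8.96416842e+01, -1.25857665e-03,
        7.20433368e+01, -1.14505792e+00]), 'qvel': array([-0.11033779, -0.03937988, -0.02303652, -0.01235391,  0.04817696,
       -0.01688594]), 'effort': array([-3.02134022e-04, -4.12057471e+01, -2.32092440e+01,  7.27283140e-02,
        3.79407511e-02, -9.58572400e-06]), 'ee_pos': array([ 199.21403917, -539.38386386,  227.95722284]), 'ee_rot': array([1.79996994e+02, 1.25762396e-03, 2.02711354e+01]), 'force': array([-0.28947667,  0.5636787 ,  0.58131756]), 'torque': array([ 0.01406366, -0.05133439, -0.05841179]), 'gripper_force': 0.0, 'gripper_width': 91.31116481047228}
```

View pics/top0.png

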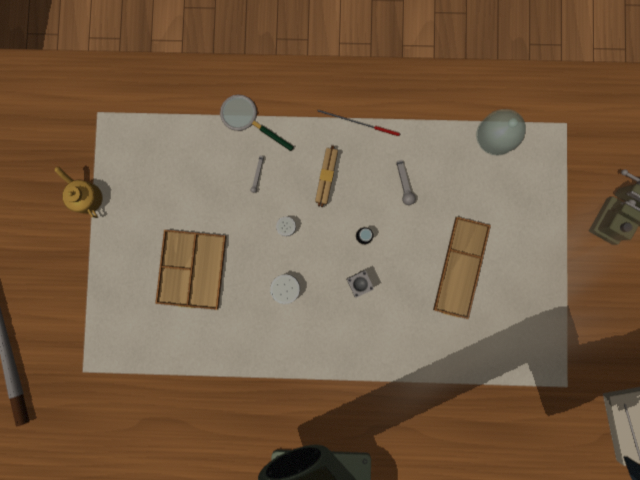

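View pics/scene0.png

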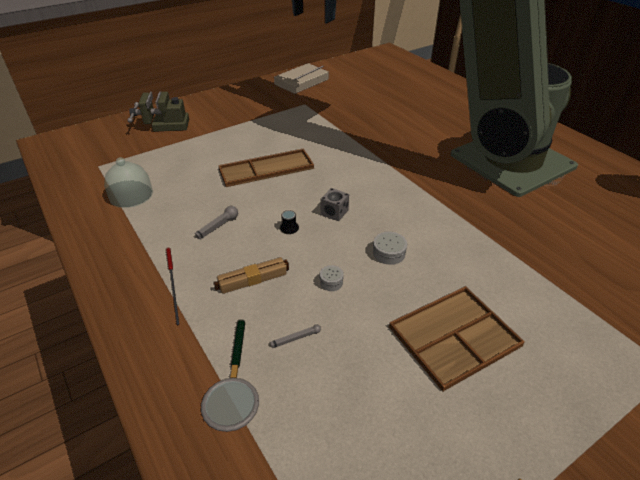

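The top view shows the setting tray at (192,269), with its small compartments on the +y side. The doming tray is at (462,267), with its square end toward +x. The clamp is at (327,176), and the large punch at (405,183) has its ball toward −x. The block is at (360,283), the loupe at (365,235) and the small tin at (288,226). The scene view agrees with this. Next I refine the positions using both cameras.

```bash
cat > fit.py <<'E'
from h import *
from scipy.optimize import least_squares
def circ(r,z,x0=0): a=np.linspace(0,2*np.pi,40);return [(x0+r*np.cos(t),r*np.sin(t),z) for t in a]
def box(l,w,h,z0=0): return [(sx*l/2,sy*w/2,z) for sx in(1,-1) for sy in(1,-1) for z in(z0,h)]
ball=[p for k in np.linspace(-1.5,1.5,9) for p in circ(14*np.cos(k),14+14*np.sin(k),35)]
PARTS=dict(setting_tray=[box(158,132,13)],doming_tray=[box(204,74,13)],ring_clamp=[box(133,26,24)],
 loupe=[circ(19,0)+circ(14.5,12),circ(14,12)+circ(14,34)],small_tin=[circ(20,0)+circ(20,24)],large_tin=[circ(30,0)+circ(30,28)],
 doming_block=[box(42,42,42)],large_punch=[ball,[(x,y,z+11+x*.087) for x in(-49,35) for y in(-6,6) for z in(-6,6)]])
def sil(cam,parts,x,y,yaw,z0=0,S=8):
    c,s=np.cos(np.radians(yaw)),np.sin(np.radians(yaw));m=np.zeros((480*4,640*4),np.uint8)
    for P in parts:
        q=np.array([proj(cam,(x+c*p[0]-s*p[1],y+s*p[0]+c*p[1],p[2]+z0)) for p in P])
        cv2.fillConvexPoly(m,cv2.convexHull((q*4+1.5).round().astype(np.int32)),1)
    return m
def feat(m,k):
    M=cv2.moments(m,True);a=M["m00"]
    return np.array([M["m10"]/a/k,M["m01"]/a/k]),a/k/k,np.degrees(.5*np.arctan2(2*M["mu11"],M["mu20"]-M["mu02"]))
def fit(name,x,y,yaw,cams=("top","scene"),z0=0,fixyaw=False):
    obs={}
    for cam in cams:
        r=[d for d in trace(cam,name) if d["p"]>.3]
        if r: r=min(r,key=lambda d:np.hypot(*(feat(d["pixels"].astype(np.uint8),1)[0]-proj(cam,(x,y,z0+10))))); obs[cam]=feat(r["pixels"].astype(np.uint8),1)
    out={}
    for cams2 in [[c] for c in obs]+[list(obs)]:
        p=np.array([x,y,yaw],float)
        for it in range(4):
            def f(p): return np.concatenate([np.r_[(feat(sil(c,PARTS[name],*p,z0),4)[0])] for c in cams2])
            r=np.concatenate([obs[c][0] for c in cams2])-f(p)
            J=np.stack([(f(p+d)-f(p-d))/10 for d in (np.array([5,0,0]),np.array([0,5,0]))],1)
            p[:2]+=np.linalg.lstsq(J,r,rcond=None)[0]
            if not fixyaw:
                for c in cams2[:1]:
                    e=obs[c][2]-feat(sil(c,PARTS[name],*p,z0),4)[2]; e=(e+90)%180-90
                    p[2]+=-e if c=="top" else 0
        out["+".join(cams2)]=(np.round(p,1),[round(obs[c][1]/feat(sil(c,PARTS[name],*p,z0),4)[1],2) for c in cams2])
    return out
E
python3 - <<'E'
from fit import *
G=dict(setting_tray=(475,283,-4),doming_tray=(493,-286,-12.8),ring_clamp=(680,3,-10.3),loupe=(554,-78,0),small_tin=(571,85,0),large_tin=(441,81,0),doming_block=(455,-72,28),large_punch=(672,-165,191.3))
for n,g in G.items(): print(n,fit(n,*g,fixyaw=n in("loupe","small_tin","large_tin","doming_block")))
E
```

```text
setting_tray {'top': (array([476.2, 285.2,  -3.6]), [0.97]), 'scene': (array([471.4, 283.8,  -4. ]), [1.01]), 'top+scene': (array([473.6, 284.6,  -3.5]), [0.97, 1.0])}
doming_tray {'top': (array([ 494.6, -287. ,  -13. ]), [0.99]), 'scene': (array([ 491.3, -291.3,  -12.8]), [0.96]), 'top+scene': (array([ 493.8, -287.9,  -12.8]), [0.99, 0.95])}
ring_clamp {'top': (array([681.6,   3.7, -10.5]), [0.87]), 'scene': (array([678.3,   1.1, -10.3]), [0.86]), 'top+scene': (array([679.7,   2.7, -10.4]), [0.88, 0.86])}Traceback (most recent call last):
  File "<stdin>", line 3, in <module>
  File "fit.py", line 29, in fit
    J=np.stack([(f(p+d)-f(p-d))/10 for d in (np.array([5,0,0]),np.array([0,5,0]))],1)
                 ~^^^^^
  File "fit.py", line 27, in f
    def f(p): return np.concatenate([np.r_[(feat(sil(c,PARTS[name],*p,z0),4)[0])] for c in cams2])
                                                 ~~~^^^^^^^^^^^^^^^^^^^^^
  File "fit.py", line 12, in sil
    q=np.array([proj(cam,(x+c*p[0]-s*p[1],y+s*p[0]+c*p[1],p[2]+z0)) for p in P])
                ~~~~^^^^^^^^^^^^^^^^^^^^^^^^^^^^^^^^^^^^^^^^^^^^^^^
  File "h.py", line 8, in proj
    c=calibration(cam);M=np.array(c["mtx"],float);R=np.array(c["R"],float);t=np.array(c["t"],float).ravel()
ValueError: time passes only in moves, steps and waits
```

```bash
sed -i 's/^import numpy/import functools\nimport numpy/; s/^def ray/calibration=functools.lru_cache(None)(calibration)\ndef ray/' h.py
cat >> h.py <<'E'
def go(x,y,z,yaw,s=None):
    "turn first, then shift in the tool frame after the turn; in row units"
    s=s or state(); p=s["ee_pos"]; a=np.radians(yaw); d=np.array([x,y,z])-p
    dy=(yaw-s["ee_rot"][2]+180)%360-180
    print("turn z",round(-np.radians(dy)/.5,3),"shift",np.round([(d[0]*np.cos(a)+d[1]*np.sin(a))/500,(d[0]*np.sin(a)-d[1]*np.cos(a))/500,-d[2]/500],4),"at",np.round(p,1),np.round(s["ee_rot"],1),"t",s["time_s"])
E
python3 - <<'E'
from fit import *
G=dict(loupe=(554,-78,0),small_tin=(571,85,0),large_tin=(441,81,0),doming_block=(455,-72,28),large_punch=(672,-165,191.3))
for n,g in G.items(): print(n,fit(n,*g,fixyaw=n in("loupe","small_tin","large_tin","doming_block")))
go(454,-74,150,28)
E
```

```text
loupe {'top': (array([557.7, -80.5,   0. ]), [0.89]), 'scene': (array([553.3, -84. ,   0. ]), [1.0]), 'top+scene': (array([555.8, -81.5,   0. ]), [0.89, 0.99])}
small_tin {'top': (array([572. ,  86.1,   0. ]), [0.99]), 'scene': (array([567.2,  82.9,   0. ]), [1.04]), 'top+scene': (array([569.6,  84.8,   0. ]), [0.99, 1.03])}
large_tin {'top': (array([440.4,  82.9,   0. ]), [0.94]), 'scene': (array([436.2,  80. ,   0. ]), [0.97]), 'top+scene': (array([438.6,  82.1,   0. ]), [0.94, 0.96])}
doming_block {'top': (array([455.7, -71.3,  28. ]), [0.92]), 'scene': (array([452.1, -75.1,  28. ]), [1.0]), 'top+scene': (array([454.6, -72.4,  28. ]), [0.92, 1.0])}
large_punch {'top': (array([ 673.4, -162.6,  193.8]), [0.91]), 'scene': (array([ 668.7, -165.4,  191.3]), [0.95]), 'top+scene': (array([ 671.1, -163.2,  193.7]), [0.92, 0.94])}
turn z -0.27 shift [ 0.8869 -0.5826  0.1559] at [ 199.2 -539.4  228. ] [180.    0.   20.3] t 1.45
```

>>> send_rows --deltas '[[[0,0,0],[0,0,-0.27]],[[0.04,-0.026,0.013],[0,0,0]],[[0.074,-0.0485,0.013],[0,0,0]],[[0.074,-0.0485,0.013],[0,0,0]],[[0.074,-0.0485,0.013],[0,0,0]],[[0.074,-0.0485,0.013],[0,0,0]],[[0.074,-0.0485,0.013],[0,0,0]],[[0.074,-0.0485,0.013],[0,0,0]],[[0.074,-0.0485,0.013],[0,0,0]],[[0.074,-0.0485,0.013],[0,0,0]]]' --grip 0 --grip_force 40

```text
time_s: 2.45
ee_pos: [381.7, -206.7, 169.5]
ee_rot: [179.9, -0.0, 28.0]
force: [1.1, -0.3, 0.4]
gripper_width: 91.3
gripper_force: 0.0
```

>>> send_rows --deltas '[[[0.074,-0.0485,0.013],[0,0,0]],[[0.074,-0.0485,0.013],[0,0,0]],[[0.06,-0.04,0.013],[0,0,0]],[[0.04,-0.03,0],[0,0,0]],[[0,0,0],[0,0,0]],[[0,0,0],[0,0,0]]]'

```text
time_s: 3.05
ee_pos: [451.3, -76.3, 150.0]
ee_rot: [180.0, 0.0, 28.1]
force: [-0.1, -0.1, 0.6]
gripper_width: 90.9
gripper_force: 0.0
```

```bash
python3 -c "
from h import *
go(454.6,-72.4,31,28)"
```

```text
turn z 0.003 shift [ 0.0095 -0.0037  0.238 ] at [451.3 -76.3 150. ] [180.    0.   28.1] t 3.05
```

>>> send_rows --deltas '[[[0.0095,-0.0037,0.03],[0,0,0]],[[0,0,0.06],[0,0,0]],[[0,0,0.06],[0,0,0]],[[0,0,0.05],[0,0,0]],[[0,0,0.028],[0,0,0]],[[0,0,0.01],[0,0,0]],[[0,0,0],[0,0,0]]]'

```text
time_s: 3.75
ee_pos: [454.1, -73.3, 30.8]
ee_rot: [-180.0, 0.0, 27.9]
force: [-0.2, 0.3, 0.1]
gripper_width: 91.4
gripper_force: 0.0
```

>>> send_rows --deltas '[[[0,0,0],[0,0,0]],[[0,0,0],[0,0,0]],[[0,0,0],[0,0,0]],[[0,0,0],[0,0,0]],[[0,0,0],[0,0,0]],[[0,0,0],[0,0,0]],[[0,0,0],[0,0,0]],[[0,0,0],[0,0,0]],[[0,0,0],[0,0,0]],[[0,0,0],[0,0,0]]]' --grip 1 --grip_force 40

```text
time_s: 4.75
ee_pos: [453.4, -71.6, 30.9]
ee_rot: [-179.9, 0.1, 28.0]
force: [-3.2, 4.7, 4.1]
gripper_width: 42.0
gripper_force: 40.0
```

>>> send_rows --deltas '[[[0,0,-0.01],[0,0,0]],[[0,0,-0.03],[0,0,0]],[[0,0,-0.05],[0,0,0]],[[0,0,-0.05],[0,0,0]],[[0,0,0],[0,0,0.15]],[[0,0,0],[0,0,0.27]],[[0,0,0],[0,0,0.27]],[[0,0,0],[0,0,0.27]],[[0,0,0],[0,0,0.27]],[[0,0,0],[0,0,0.19]]]'

```text
time_s: 5.75
ee_pos: [454.3, -72.7, 100.4]
ee_rot: [180.0, 0.0, -12.9]
force: [-0.6, -0.3, -5.3]
gripper_width: 42.3
gripper_force: 40.0
```

```bash
python3 -c "
from h import *
go(557.2,-302.3,100,-12.8)"
```

```text
turn z -0.004 shift [0.3025 0.4021 0.0008] at [454.3 -72.7 100.4] [180.    0.  -12.9] t 5.75
```

>>> send_rows --deltas '[[[0.02,0.027,0],[0,0,0]],[[0.04,0.053,0],[0,0,0]],[[0.055,0.073,0],[0,0,0]],[[0.055,0.073,0],[0,0,0]],[[0.055,0.073,0],[0,0,0]],[[0.045,0.06,0],[0,0,0]],[[0.0225,0.03,0],[0,0,0]],[[0.01,0.0131,0.02],[0,0,0]],[[0,0,0.04],[0,0,0]],[[0,0,0.03],[0,0,0]]]'

```text
time_s: 6.75
ee_pos: [556.7, -301.6, 53.5]
ee_rot: [-180.0, 0.2, -12.6]
force: [0.4, 0.6, -5.5]
gripper_width: 42.0
gripper_force: 40.0
```

```bash
python3 -c "
from h import *
go(557.2,-302.3,36,-12.8)
cv2.imwrite('pics/t1.png',cv2.resize(grab_frame('top')[180:340,380:560],None,fx=4,fy=4)[:600,:,::-1])"
```

```text
turn z 0.006 shift [0.0012 0.0011 0.0351] at [ 556.7 -301.6   53.5] [-180.     0.2  -12.6] t 6.75
```

View pics/t1.png

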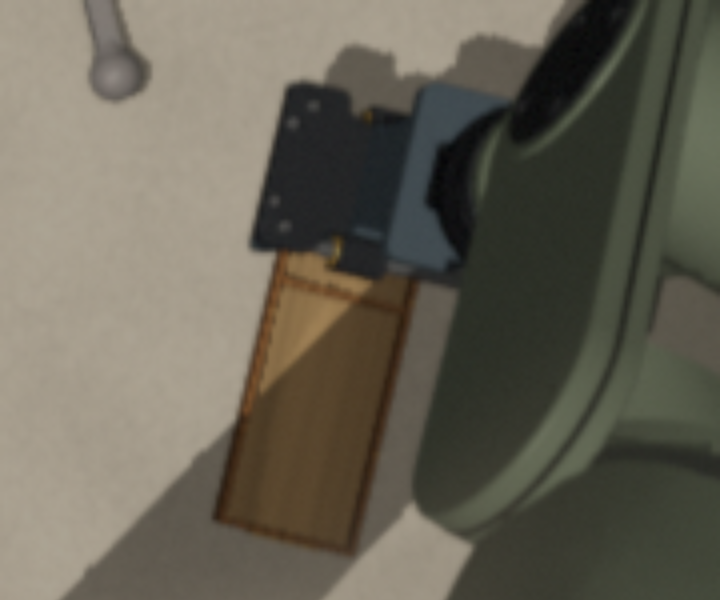

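The gripper holds the block over the square compartment at (345,180) in the crop, lined up with the tray. I lower it.

>>> send_rows --deltas '[[[0.001,0.001,0.015],[0,0,0]],[[0,0,0.01],[0,0,0]],[[0,0,0.005],[0,0,0]],[[0,0,0.003],[0,0,0]],[[0,0,0.002],[0,0,0]],[[0,0,0.001],[0,0,0]],[[0,0,0],[0,0,0]],[[0,0,0],[0,0,0]]]'

```text
time_s: 7.6
ee_pos: [558.6, -302.5, 38.2]
ee_rot: [180.0, -0.0, -12.7]
force: [-0.4, 0.2, -4.8]
gripper_width: 41.7
gripper_force: 40.0
```

>>> send_rows --deltas '[[[-0.002,0,0.001],[0,0,0]],[[0,0,0.001],[0,0,0]],[[0,0,0.001],[0,0,0]],[[0,0,0],[0,0,0]],[[0,0,0],[0,0,0]]]'

```text
time_s: 8.1
ee_pos: [557.5, -302.2, 36.4]
ee_rot: [180.0, -0.0, -12.7]
force: [-0.1, 0.0, -4.9]
gripper_width: 41.7
gripper_force: 40.0
```

>>> send_rows --deltas '[[[0,0,0.001],[0,0,0]],[[0,0,0.0005],[0,0,0]],[[0,0,0],[0,0,0]]]'

```text
time_s: 8.4
ee_pos: [557.6, -302.2, 36.0]
ee_rot: [180.0, -0.0, -12.7]
force: [-0.4, 0.5, -2.4]
gripper_width: 42.1
gripper_force: 40.0
```

>>> send_rows --deltas '[[[0,0,0],[0,0,0]],[[0,0,0],[0,0,0]],[[0,0,0],[0,0,0]],[[0,0,0],[0,0,0]],[[0,0,0],[0,0,0]],[[0,0,-0.02],[0,0,0]],[[0,0,-0.05],[0,0,0]],[[0,0,-0.06],[0,0,0]],[[0,0,-0.05],[0,0,0]],[[0,0,-0.03],[0,0,0]]]' --grip 0

```text
time_s: 9.4
ee_pos: [558.5, -302.7, 144.1]
ee_rot: [179.9, -0.2, -12.7]
force: [0.0, 0.1, 0.3]
gripper_width: 91.5
gripper_force: 0.0
```

```bash
python3 -c "
from h import *
go(671.1,-163.2,130,13)"
```

```text
turn z -0.896 shift [ 0.2823 -0.2212  0.0281] at [ 558.5 -302.7  144.1] [179.9  -0.2 -12.7] t 9.4
```

>>> send_rows --deltas '[[[0,0,0],[0,0,-0.22]],[[0,0,0],[0,0,-0.26]],[[0,0,0],[0,0,-0.26]],[[0,0,0],[0,0,-0.156]],[[0.04,-0.032,0],[0,0,0]],[[0.065,-0.052,0],[0,0,0]],[[0.065,-0.052,0],[0,0,0]],[[0.065,-0.052,0.02],[0,0,0]],[[0.043,-0.033,0.04],[0,0,0]],[[0,0,0],[0,0,0]]]'

```text
time_s: 10.4
ee_pos: [668.7, -159.6, 108.5]
ee_rot: [-179.9, 0.2, 13.2]
force: [-0.6, 0.2, 0.2]
gripper_width: 91.0
gripper_force: 0.0
```

```bash
python3 -c "
from fit import *
go(669,-163.7,17.5,13)
print(fit('doming_block',557,-302,-12.8,z0=5,fixyaw=True) if grab_frame('top') is not None and grab_frame('scene') is not None else 0)"
```

```text
turn z 0.008 shift [-0.0012  0.0082  0.1819] at [ 668.7 -159.6  108.5] [-179.9    0.2   13.2] t 10.4
{'scene': (array([ 556.2, -280.2,  -12.8]), [0.24])}
```

>>> send_rows --deltas '[[[-0.001,0.006,0.03],[0,0,0]],[[0,0,0.05],[0,0,0]],[[0,0,0.05],[0,0,0]],[[0,0,0.03],[0,0,0]],[[0,0,0.01],[0,0,0]],[[0,0,0],[0,0,0]],[[0,0,0],[0,0,0]]]' --grip 0.55

```text
time_s: 11.3
ee_pos: [669.0, -166.7, 26.7]
ee_rot: [179.9, -0.1, 13.0]
force: [-0.4, 0.4, 0.7]
gripper_width: 41.4
gripper_force: 0.0
```

```bash
python3 -c "
from h import *
go(669,-163.7,17.5,13)
cv2.imwrite('pics/s1.png',cv2.resize(grab_frame('scene')[120:300,130:370],None,fx=3,fy=3)[:,:,::-1])"
```

```text
turn z -0.001 shift [ 0.0014 -0.0059  0.0185] at [ 669.  -166.7   26.7] [ 1.799e+02 -1.000e-01  1.300e+01] t 11.3
```

View pics/s1.png

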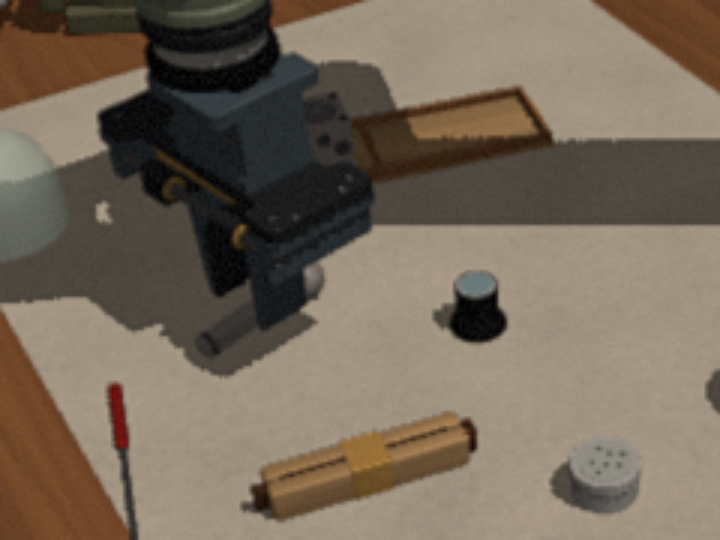

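The fingers straddle the punch, with the shank end at (205,345) and the ball at (315,280) in the crop. The block stands in its tray behind, at about (330,125). Next I lower and grip.

>>> send_rows --deltas '[[[0.001,-0.004,0.01],[0,0,0]],[[0,0,0.0075],[0,0,0]],[[0,0,0],[0,0,0]]]'

```text
time_s: 11.65
ee_pos: [667.9, -163.9, 16.4]
ee_rot: [-180.0, 0.1, 13.0]
force: [-0.7, -1.1, -0.2]
gripper_width: 41.2
gripper_force: 0.0
```

>>> send_rows --deltas '[[[0,0,0],[0,0,0]],[[0,0,0],[0,0,0]],[[0,0,0],[0,0,0]],[[0,0,0],[0,0,0]],[[0,0,0],[0,0,0]],[[0,0,0],[0,0,0]],[[0,0,0],[0,0,0]]]' --grip 1 --grip_force 40

```text
time_s: 12.35
ee_pos: [668.4, -164.0, 17.1]
ee_rot: [-180.0, -0.0, 13.0]
force: [-0.1, 1.3, 0.9]
gripper_width: 11.7
gripper_force: 40.0
```

```bash
python3 -c "
from h import *
a=np.radians(-12.8);print(493.8-35*np.cos(a),-287.9-35*np.sin(a))
s=state();print(s['gripper_width'],s['gripper_force']);go(669,-163.7,100,-12.8)"
```

```text
459.6697725993053 -280.14580258331864
11.72593545734189 39.997485280036926
turn z 0.9 shift [ 0.0011 -0.0008 -0.1657] at [ 668.4 -164.    17.1] [-180.   -0.   13.] t 12.35
```

>>> send_rows --deltas '[[[0,0,-0.01],[0,0,0]],[[0,0,-0.03],[0,0,0]],[[0,0,-0.045],[0,0,0]],[[0,0,-0.045],[0,0,0]],[[0,0,-0.03],[0,0,0.1]],[[0,0,0],[0,0,0.2]],[[0,0,0],[0,0,0.25]],[[0,0,0],[0,0,0.2]],[[0,0,0],[0,0,0.15]],[[0,0,0],[0,0,0]]]'

```text
time_s: 13.35
ee_pos: [668.4, -164.5, 97.9]
ee_rot: [180.0, -0.1, -12.8]
force: [0.3, 0.1, -3.1]
gripper_width: 11.8
gripper_force: 40.0
```

```bash
python3 -c "
from h import *
s=state();print(s['gripper_width'],s['force'],s['torque']);go(457,-279.5,100,-12.8)
cv2.imwrite('pics/s2.png',cv2.resize(grab_frame('scene')[60:300,130:370],None,fx=2.5,fy=2.5)[:,:,::-1])"
```

```text
11.800209258012531 [ 0.30441819  0.08022972 -3.11876399] [0.02489771 0.09175984 0.0113868 ]
turn z 0.001 shift [-0.3614  0.3179 -0.0041] at [ 668.4 -164.5   97.9] [ 1.80e+02 -1.00e-01 -1.28e+01] t 13.35
```

View pics/s2.png

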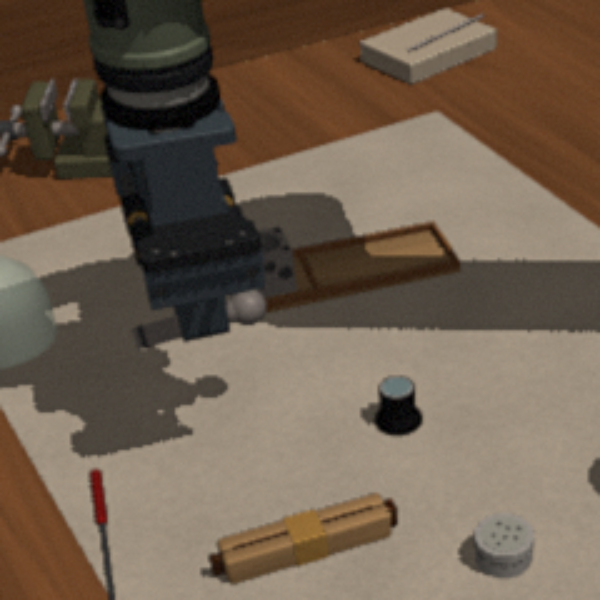

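The punch is held level, with its ball at (248,305) and its shank end at (145,335). I carry it over to the tray.

>>> send_rows --deltas '[[[-0.02,0.018,0],[0,0,0]],[[-0.045,0.04,0],[0,0,0]],[[-0.06,0.052,0],[0,0,0]],[[-0.06,0.052,0],[0,0,0]],[[-0.06,0.052,0],[0,0,0]],[[-0.06,0.052,0],[0,0,0]],[[-0.035,0.032,0],[0,0,0]],[[-0.021,0.02,0],[0,0,0]],[[0,0,0.02],[0,0,0]],[[0,0,0.03],[0,0,0]]]'

```text
time_s: 14.4
ee_pos: [458.1, -279.9, 72.4]
ee_rot: [179.9, -0.2, -12.8]
force: [0.9, 0.1, -2.9]
gripper_width: 11.4
gripper_force: 40.0
```

>>> send_rows --deltas '[[[0,0,0.03],[0,0,0]],[[0,0,0.03],[0,0,0]],[[0,0,0.02],[0,0,0]],[[0,0,0.01],[0,0,0]],[[0,0,0],[0,0,0]],[[0,0,0],[0,0,0]]]'

```text
time_s: 15.0
ee_pos: [457.7, -279.4, 27.3]
ee_rot: [180.0, -0.1, -12.8]
force: [-0.4, -0.7, -2.0]
gripper_width: 11.3
gripper_force: 40.0
```

```bash
python3 -c "
from h import *
s=state();print(s['gripper_width'],s['force']);go(457,-279.5,22.1,-12.8)"
```

```text
11.281716260935664 [-0.41902158 -0.65549645 -2.03635522]
turn z 0.001 shift [-0.0012  0.0004  0.0103] at [ 457.7 -279.4   27.3] [ 1.80e+02 -1.00e-01 -1.28e+01] t 15.0
```

>>> send_rows --deltas '[[[-0.001,0,0.004],[0,0,0]],[[0,0,0.003],[0,0,0]],[[0,0,0.001],[0,0,0]],[[0,0,0],[0,0,0]]]'

```text
time_s: 15.4
ee_pos: [456.6, -279.3, 23.1]
ee_rot: [180.0, -0.0, -12.8]
force: [0.5, -0.1, -2.7]
gripper_width: 11.7
gripper_force: 40.0
```

>>> send_rows --deltas '[[[0,0,0.001],[0,0,0]],[[0,0,0],[0,0,0]]]'

```text
time_s: 15.6
ee_pos: [456.6, -279.2, 22.4]
ee_rot: [180.0, -0.0, -12.8]
force: [1.1, 0.8, -2.6]
gripper_width: 11.6
gripper_force: 40.0
```

>>> send_rows --deltas '[[[0,0,0.001],[0,0,0]],[[0,0,0],[0,0,0]]]'

```text
time_s: 15.8
ee_pos: [456.7, -279.3, 22.1]
ee_rot: [180.0, -0.0, -12.8]
force: [0.1, -0.1, -0.4]
gripper_width: 11.7
gripper_force: 40.0
```

>>> send_rows --deltas '[[[0,0,0],[0,0,0]],[[0,0,0],[0,0,0]],[[0,0,0],[0,0,0]],[[0,0,0],[0,0,0]],[[0,0,-0.02],[0,0,0]],[[0,0,-0.05],[0,0,0]],[[0,0,-0.06],[0,0,0]],[[0,0,-0.05],[0,0,0]],[[0,0,-0.03],[0,0,0]],[[0,0,0],[0,0,0]]]' --grip 0.67

```text
time_s: 16.8
ee_pos: [458.0, -280.1, 129.9]
ee_rot: [179.9, -0.3, -12.8]
force: [-0.4, 0.0, 0.6]
gripper_width: 29.6
gripper_force: 0.0
```

```bash
python3 -c "
from h import *
go(679.7,2.7,126,-10.4)"
```

```text
turn z -0.083 shift [ 0.3339 -0.6364  0.0079] at [ 458.  -280.1  129.9] [179.9  -0.3 -12.8] t 16.8
```

>>> send_rows --deltas '[[[0,0,0],[0,0,-0.083]],[[0.03,-0.055,0],[0,0,0]],[[0.04,-0.077,0],[0,0,0]],[[0.04,-0.077,0],[0,0,0]],[[0.04,-0.077,0],[0,0,0]],[[0.04,-0.077,0],[0,0,0]],[[0.04,-0.077,0],[0,0,0]],[[0.04,-0.077,0],[0,0,0]],[[0.04,-0.077,0],[0,0,0]],[[0.024,-0.042,0],[0,0,0]]]' --grip 0.2

```text
time_s: 17.8
ee_pos: [679.4, 6.5, 125.6]
ee_rot: [-180.0, 0.1, -10.3]
force: [0.6, -1.1, 0.1]
gripper_width: 73.3
gripper_force: 0.0
```

>>> send_rows --deltas '[[[0,0,0.04],[0,0,0]],[[0,0,0.04],[0,0,0]],[[0,0,0],[0,0,0]],[[0,0,0],[0,0,0]]]'

```text
time_s: 18.2
ee_pos: [677.8, 3.3, 86.2]
ee_rot: [180.0, 0.1, -10.4]
force: [0.4, 1.0, 0.3]
gripper_width: 72.9
gripper_force: 0.0
```

```bash
python3 -c "
from fit import *
go(679.7,2.7,25,-10.4)
t=grab_frame('top')
a=fit('doming_block',557,-302,-12.8,z0=5,fixyaw=True,cams=('top',)),fit('large_punch',459.7,-280,167.2,z0=5,cams=('top',));print(a)
cv2.imwrite('pics/t2.png',cv2.resize(t[120:340,290:540],None,fx=2.7,fy=2.7)[:,:,::-1])"
```

```text
turn z -0.0 shift [0.0039 0.0005 0.1224] at [677.8   3.3  86.2] [ 1.80e+02  1.00e-01 -1.04e+01] t 18.2
({'top': (array([ 559.9, -304.7,  -12.8]), [0.97])}, {'top': (array([ 457.8, -279.8,  166.7]), [0.94])})
```

View pics/t2.png

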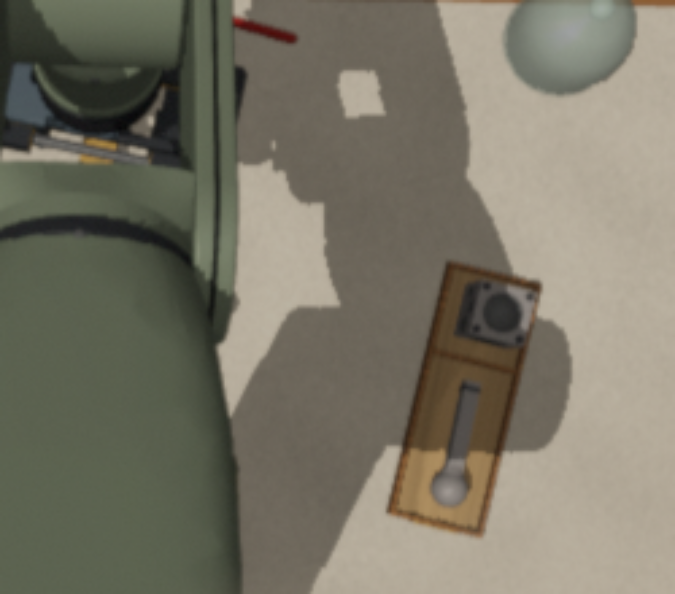

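Block (495,312) and punch (455,440) both sit inside the doming tray. The clamp's ferrule shows between the fingers at (98,150). I descend on the clamp.

>>> send_rows --deltas '[[[0.003,0.001,0.03],[0,0,0]],[[0,0,0.04],[0,0,0]],[[0,0,0.035],[0,0,0]],[[0,0,0.015],[0,0,0]],[[0,0,0.0024],[0,0,0]],[[0,0,0],[0,0,0]]]'

```text
time_s: 18.95
ee_pos: [680.0, 2.5, 26.0]
ee_rot: [-180.0, -0.0, -10.4]
force: [-0.0, 0.5, 1.4]
gripper_width: 72.8
gripper_force: 0.0
```

>>> send_rows --deltas '[[[0,0,0],[0,0,0]],[[0,0,0],[0,0,0]],[[0,0,0],[0,0,0]],[[0,0,0],[0,0,0]],[[0,0,0],[0,0,0]],[[0,0,0],[0,0,0]],[[0,0,0],[0,0,0]]]' --grip 1 --grip_force 35

```text
time_s: 19.65
ee_pos: [679.8, 2.7, 25.9]
ee_rot: [-180.0, -0.0, -10.4]
force: [-0.1, 0.5, 0.1]
gripper_width: 26.8
gripper_force: 35.0
```

>>> send_rows --deltas '[[[0,0,-0.01],[0,0,0]],[[0,0,-0.03],[0,0,0]],[[0,0,-0.05],[0,0,0]],[[0,0,-0.05],[0,0,0]],[[0,0,-0.01],[0,0,0]],[[0,0,0],[0,0,-0.12]],[[0,0,0],[0,0,-0.12]],[[0,0,0],[0,0,0]]]'

```text
time_s: 20.45
ee_pos: [679.3, 2.6, 100.5]
ee_rot: [180.0, 0.0, -3.5]
force: [1.0, 0.7, -1.0]
gripper_width: 26.7
gripper_force: 35.0
```

```bash
python3 -c "
from h import *
T=(473.6,284.6);a=np.radians(-3.6);c,s=np.cos(a),np.sin(a)
for x,y in((0,-33),(38.5,31),(-38.5,31)): print(T[0]+c*x-s*y,T[1]+s*x+c*y)
s0=state();print(s0['gripper_width'],s0['force']);go(T[0]-s*-33,T[1]+c*-33,100,-3.6)"
```

```text
471.5279128555327 251.66511796186705
513.9705351498972 313.1213935793979
437.1224770609203 317.956263583155
26.729750399999766 [ 0.96797011  0.7134533  -1.04271188]
turn z 0.002 shift [-0.446  -0.4711  0.001 ] at [679.3   2.6 100.5] [180.    0.   -3.5] t 20.45
```

>>> send_rows --deltas '[[[-0.026,-0.027,0],[0,0,0]],[[-0.05,-0.053,0],[0,0,0]],[[-0.06,-0.063,0],[0,0,0]],[[-0.06,-0.063,0],[0,0,0]],[[-0.06,-0.063,0],[0,0,0]],[[-0.06,-0.063,0],[0,0,0]],[[-0.06,-0.063,0],[0,0,0]],[[-0.045,-0.048,0],[0,0,0]],[[-0.025,-0.0271,0],[0,0,0]],[[0,0,0.02],[0,0,0]]]'

```text
time_s: 21.45
ee_pos: [470.8, 252.9, 91.5]
ee_rot: [-179.9, -0.1, -3.4]
force: [0.3, 0.5, -1.3]
gripper_width: 26.6
gripper_force: 35.0
```

>>> send_rows --deltas '[[[0,0,0.04],[0,0,0]],[[0,0,0.04],[0,0,0]],[[0,0,0.02],[0,0,0]],[[0,0,0.01],[0,0,0]],[[0,0,0],[0,0,0]],[[0,0,0],[0,0,0]]]'

```text
time_s: 22.05
ee_pos: [472.3, 251.0, 36.2]
ee_rot: [-180.0, -0.1, -3.6]
force: [-0.0, 1.3, -1.7]
gripper_width: 26.2
gripper_force: 35.0
```

```bash
python3 -c "
from h import *
go(471.5,251.7,30.9,-3.6);print(state()['force'])
cv2.imwrite('pics/s3.png',cv2.resize(grab_frame('scene')[220:440,300:560],None,fx=2.7,fy=2.7)[:,:,::-1])"
```

```text
turn z 0.001 shift [-0.0017 -0.0014  0.0105] at [472.3 251.   36.2] [-1.8e+02 -1.0e-01 -3.6e+00] t 22.05
[-0.00787791  1.32757753 -1.73390774]
```

View pics/s3.png

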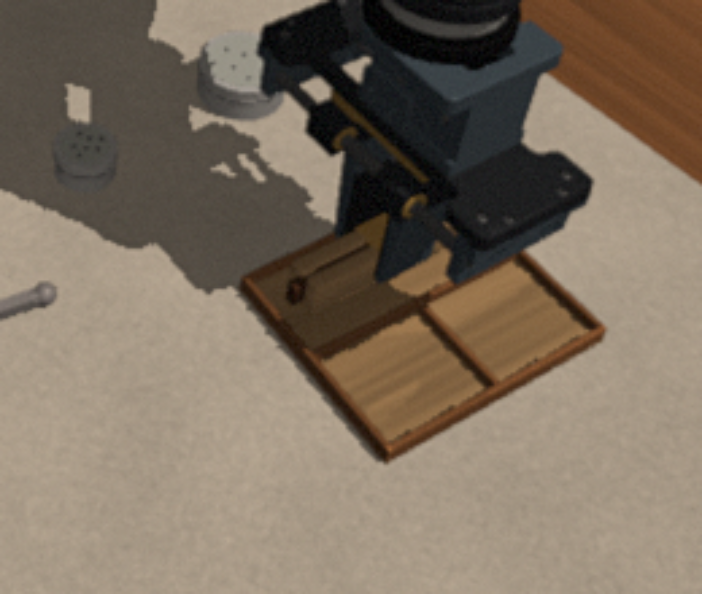

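The clamp is in the long compartment, with its end at (297,288) clear of the rim. I lower it the rest of the way.

>>> send_rows --deltas '[[[-0.001,-0.001,0.005],[0,0,0]],[[0,0,0.003],[0,0,0]],[[0,0,0.001],[0,0,0]],[[0,0,0],[0,0,0]],[[0,0,0],[0,0,0]]]'

```text
time_s: 22.6
ee_pos: [471.2, 251.5, 31.3]
ee_rot: [180.0, -0.0, -3.5]
force: [0.8, 0.5, -1.1]
gripper_width: 26.9
gripper_force: 35.0
```

>>> send_rows --deltas '[[[0,0,0.001],[0,0,0]],[[0,0,0],[0,0,0]]]'

```text
time_s: 22.8
ee_pos: [471.2, 251.6, 30.8]
ee_rot: [-180.0, -0.0, -3.5]
force: [0.2, -0.4, -0.5]
gripper_width: 26.7
gripper_force: 35.0
```

>>> send_rows --deltas '[[[0,0,0],[0,0,0]],[[0,0,0],[0,0,0]],[[0,0,0],[0,0,0]],[[0,0,0],[0,0,0]],[[0,0,-0.02],[0,0,0]],[[0,0,-0.05],[0,0,0]],[[0,0,-0.06],[0,0,0]],[[0,0,-0.05],[0,0,0]],[[0,0,-0.02],[0,0,0]],[[0,0,0],[0,0,0]]]' --grip 0.4

```text
time_s: 23.8
ee_pos: [471.9, 251.9, 132.4]
ee_rot: [-179.9, -0.2, -3.5]
force: [0.2, -0.4, -0.3]
gripper_width: 54.9
gripper_force: 0.0
```

```bash
python3 -c "
from h import *
go(569.6,84.8,80,-3.6)"
```

```text
turn z 0.002 shift [0.2159 0.3213 0.1048] at [471.9 251.9 132.4] [-179.9   -0.2   -3.5] t 23.8
```

>>> send_rows --deltas '[[[0.03,0.045,0],[0,0,0]],[[0.045,0.067,0],[0,0,0]],[[0.045,0.067,0],[0,0,0]],[[0.045,0.067,0],[0,0,0]],[[0.035,0.05,0],[0,0,0]],[[0.0159,0.0253,0.04],[0,0,0]],[[0,0,0.06],[0,0,0]],[[0,0,0.03],[0,0,0]],[[0,0,0],[0,0,0]],[[0,0,0],[0,0,0]]]' --grip 0.2

```text
time_s: 24.8
ee_pos: [568.5, 84.5, 65.0]
ee_rot: [180.0, 0.1, -3.5]
force: [0.4, 0.5, -0.6]
gripper_width: 73.1
gripper_force: 0.0
```

```bash
python3 -c "
from fit import *
go(569.6,84.8,25.5,-3.6)
t=grab_frame('top');grab_frame('scene')
print(fit('ring_clamp',471,252,-3.6,z0=5))
cv2.imwrite('pics/t3.png',cv2.resize(t[180:340,120:320],None,fx=3,fy=3)[:,:,::-1])"
```

```text
turn z 0.002 shift [ 0.0021 -0.0008  0.0789] at [568.5  84.5  65. ] [ 1.8e+02  1.0e-01 -3.5e+00] t 24.8
{'scene': (array([467.3, 248.3,  -3.6]), [0.84])}
```

View pics/t3.png

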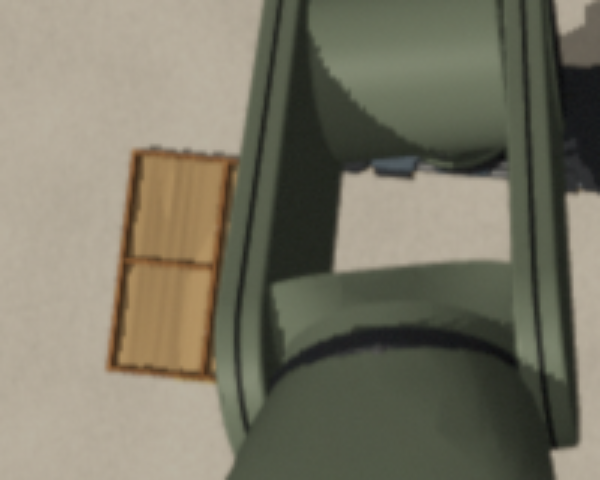

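The arm hides the clamp in this view. The two small compartments at (180,205) and (165,315) are empty. The scene-camera fit puts the clamp within 4 mm of its centre. Next, the small tin.

>>> send_rows --deltas '[[[0.002,-0.001,0.03],[0,0,0]],[[0,0,0.03],[0,0,0]],[[0,0,0.015],[0,0,0]],[[0,0,0.004],[0,0,0]],[[0,0,0],[0,0,0]]]'

```text
time_s: 25.5
ee_pos: [570.2, 85.0, 26.5]
ee_rot: [180.0, -0.0, -3.5]
force: [-0.9, -1.0, 0.3]
gripper_width: 72.5
gripper_force: 0.0
```

>>> send_rows --deltas '[[[0,0,0],[0,0,0]],[[0,0,0],[0,0,0]],[[0,0,0],[0,0,0]],[[0,0,0],[0,0,0]],[[0,0,0],[0,0,0]],[[0,0,0],[0,0,0]]]' --grip 1 --grip_force 30

```text
time_s: 26.1
ee_pos: [570.1, 85.0, 26.5]
ee_rot: [-180.0, -0.0, -3.5]
force: [-0.8, 0.6, 1.9]
gripper_width: 39.2
gripper_force: 30.0
```

>>> send_rows --deltas '[[[0,0,-0.01],[0,0,0]],[[0,0,-0.03],[0,0,0]],[[0,0,-0.05],[0,0,0]],[[0,0,-0.05],[0,0,0]],[[0,0,-0.03],[0,0,0]],[[0,0,0],[0,0,0]]]'

```text
time_s: 26.7
ee_pos: [571.5, 85.1, 113.7]
ee_rot: [-180.0, -0.3, -3.5]
force: [0.1, 0.1, 0.2]
gripper_width: 38.9
gripper_force: 30.0
```

```bash
python3 -c "
from h import *
go(514,313.1,110,-3.6)"
```

```text
turn z 0.002 shift [-0.1435 -0.4479  0.0074] at [571.5  85.1 113.7] [-180.    -0.3   -3.5] t 26.7
```

>>> send_rows --deltas '[[[-0.012,-0.038,0],[0,0,0]],[[-0.02,-0.062,0],[0,0,0]],[[-0.023,-0.072,0],[0,0,0]],[[-0.023,-0.072,0],[0,0,0]],[[-0.023,-0.072,0],[0,0,0]],[[-0.023,-0.072,0],[0,0,0]],[[-0.012,-0.037,0],[0,0,0]],[[-0.0065,-0.0226,0.03],[0,0,0]],[[0,0,0.05],[0,0,0]],[[0,0,0.04],[0,0,0]]]'

```text
time_s: 27.7
ee_pos: [511.5, 312.0, 48.4]
ee_rot: [179.9, 0.1, -3.5]
force: [-0.9, -0.5, -0.5]
gripper_width: 38.9
gripper_force: 30.0
```

>>> send_rows --deltas '[[[0,0,0.02],[0,0,0]],[[0,0,0.008],[0,0,0]],[[0,0,0],[0,0,0]],[[0,0,0],[0,0,0]]]'

```text
time_s: 28.1
ee_pos: [513.4, 312.7, 37.8]
ee_rot: [-180.0, -0.1, -3.6]
force: [-0.3, -0.8, 0.3]
gripper_width: 38.8
gripper_force: 30.0
```

```bash
python3 -c "
from h import *
go(514,313.1,31.5,-3.6);print(state()['force'])
cv2.imwrite('pics/s4.png',cv2.resize(grab_frame('scene')[200:440,300:560],None,fx=2.4,fy=2.4)[:,:,::-1])"
```

```text
turn z 0.001 shift [ 0.0012 -0.0008  0.0126] at [513.4 312.7  37.8] [-1.8e+02 -1.0e-01 -3.6e+00] t 28.1
[-0.29570174 -0.77928279  0.33540694]
```

View pics/s4.png

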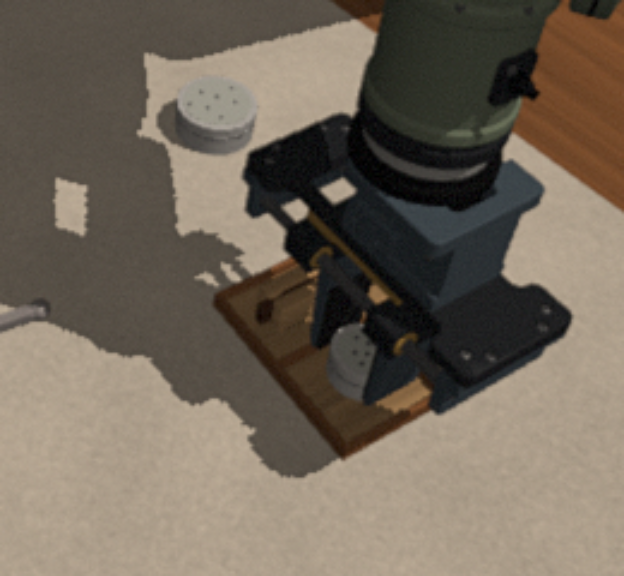

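The small tin is held at (352,360) above the +x small compartment, and the clamp lies in the long compartment. I lower the tin and release it.

>>> send_rows --deltas '[[[0.001,0,0.006],[0,0,0]],[[0,0,0.003],[0,0,0]],[[0,0,0.001],[0,0,0]],[[0,0,0.001],[0,0,0]],[[0,0,0],[0,0,0]],[[0,0,0],[0,0,0]]]'

```text
time_s: 28.75
ee_pos: [513.2, 312.7, 31.7]
ee_rot: [180.0, -0.0, -3.5]
force: [0.8, -0.1, -0.5]
gripper_width: 38.7
gripper_force: 30.0
```

>>> send_rows --deltas '[[[0,0,0.0005],[0,0,0]],[[0,0,0],[0,0,0]],[[0,0,0],[0,0,0]]]'

```text
time_s: 29.05
ee_pos: [513.2, 312.7, 31.5]
ee_rot: [-180.0, -0.0, -3.5]
force: [-0.1, 0.3, -0.2]
gripper_width: 39.2
gripper_force: 30.0
```

>>> send_rows --deltas '[[[0,0,0],[0,0,0]],[[0,0,0],[0,0,0]],[[0,0,0],[0,0,0]],[[0,0,0],[0,0,0]],[[0,0,-0.02],[0,0,0]],[[0,0,-0.05],[0,0,0]],[[0,0,-0.06],[0,0,0]],[[0,0,-0.05],[0,0,0]],[[0,0,-0.02],[0,0,0]],[[0,0,0],[0,0,0]]]' --grip 0.4

```text
time_s: 30.05
ee_pos: [514.0, 313.1, 133.3]
ee_rot: [-179.9, -0.2, -3.5]
force: [0.1, -0.9, -0.6]
gripper_width: 54.6
gripper_force: 0.0
```

```bash
python3 -c "
from h import *
go(555.8,-81.5,130,-3.6)"
```

```text
turn z 0.002 shift [0.1331 0.7825 0.0066] at [514.  313.1 133.3] [-179.9   -0.2   -3.5] t 30.05
```

>>> send_rows --deltas '[[[0.01,0.06,0],[0,0,0]],[[0.014,0.084,0],[0,0,0]],[[0.015,0.088,0],[0,0,0]],[[0.015,0.088,0],[0,0,0]],[[0.015,0.088,0],[0,0,0]],[[0.015,0.088,0],[0,0,0]],[[0.015,0.088,0],[0,0,0]],[[0.015,0.088,0],[0,0,0]],[[0.0131,0.0705,0],[0,0,0]],[[0.006,0.04,0.03],[0,0,0]]]' --grip 0.3

```text
time_s: 31.05
ee_pos: [556.2, -84.9, 116.5]
ee_rot: [180.0, -0.1, -3.7]
force: [0.2, -0.0, -0.4]
gripper_width: 63.9
gripper_force: 0.0
```

>>> send_rows --deltas '[[[0,0,0.05],[0,0,0]],[[0,0,0.03],[0,0,0]],[[0,0,0],[0,0,0]],[[0,0,0],[0,0,0]]]'

```text
time_s: 31.45
ee_pos: [554.9, -81.8, 75.7]
ee_rot: [-180.0, 0.1, -3.5]
force: [0.1, 0.7, 0.9]
gripper_width: 64.3
gripper_force: 0.0
```

```bash
python3 -c "
from fit import *
go(555.8,-81.5,28.5,-3.6)
t=grab_frame('top');s=grab_frame('scene')
print(fit('ring_clamp',471,252,-3.6,z0=5),fit('small_tin',514,313,0,z0=5,fixyaw=True))
cv2.imwrite('pics/s5.png',np.vstack([cv2.resize(t[200:330,130:330],None,fx=2.4,fy=2.4),cv2.resize(s[150:270,200:400],None,fx=2.4,fy=2.4)])[:600,:,::-1])"
```

```text
turn z 0.002 shift [ 0.0017 -0.0007  0.0943] at [554.9 -81.8  75.7] [-1.8e+02  1.0e-01 -3.5e+00] t 31.45Traceback (most recent call last):
  File "<string>", line 5, in <module>
    print(fit('ring_clamp',471,252,-3.6,z0=5),fit('small_tin',514,313,0,z0=5,fixyaw=True))
                                              ~~~^^^^^^^^^^^^^^^^^^^^^^^^^^^^^^^^^^^^^^^^
  File "fit.py", line 28, in fit
    r=np.concatenate([obs[c][0] for c in cams2])-f(p)
      ~~~~~~~~~~~~~~^^^^^^^^^^^^^^^^^^^^^^^^^^^^
ValueError: need at least one array to concatenate
```

>>> send_rows --deltas '[[[0.0015,0,0.03],[0,0,0]],[[0,0,0.035],[0,0,0]],[[0,0,0.02],[0,0,0]],[[0,0,0.008],[0,0,0]],[[0,0,0],[0,0,0]]]'

```text
time_s: 32.25
ee_pos: [556.1, -82.0, 29.8]
ee_rot: [180.0, 0.0, -3.5]
force: [-0.7, 0.0, 0.6]
gripper_width: 64.1
gripper_force: 0.0
```

```bash
python3 -c "
from fit import *
go(555.8,-81.5,28.5,-3.6)
t=grab_frame('top');s=grab_frame('scene')
cv2.imwrite('pics/s5.png',np.vstack([cv2.resize(t[200:330,130:330],None,fx=2.4,fy=2.4),cv2.resize(s[150:270,200:400],None,fx=2.4,fy=2.4)])[:600,:,::-1])"
```

```text
turn z 0.002 shift [-0.0007 -0.0009  0.0026] at [556.1 -82.   29.8] [180.    0.   -3.5] t 32.25
```

View pics/s5.png

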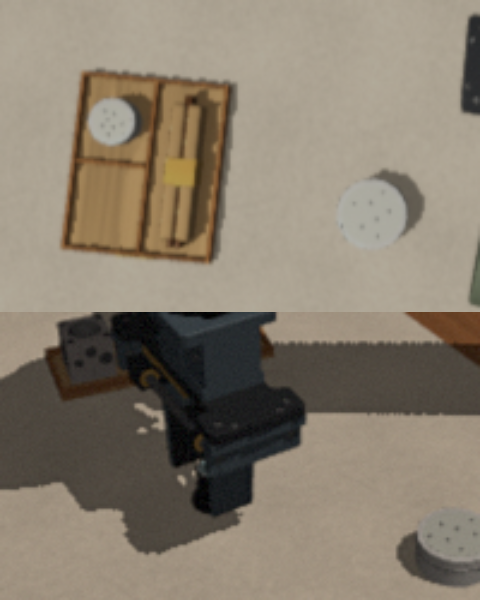

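The upper half shows the clamp centred in the long compartment at (181,172) and the tin in the +x compartment at (112,121). The lower half shows the fingers around the loupe at (215,490). I grip it.

>>> send_rows --deltas '[[[0,0,0.002],[0,0,0]],[[0,0,0],[0,0,0]],[[0,0,0],[0,0,0]],[[0,0,0],[0,0,0]],[[0,0,0],[0,0,0]],[[0,0,0],[0,0,0]],[[0,0,0],[0,0,0]]]' --grip 1 --grip_force 20

```text
time_s: 33.05
ee_pos: [556.3, -82.0, 29.1]
ee_rot: [180.0, -0.0, -3.5]
force: [0.6, -0.2, 0.9]
gripper_width: 27.5
gripper_force: 20.0
```

>>> send_rows --deltas '[[[0,0,-0.01],[0,0,0]],[[0,0,-0.03],[0,0,0]],[[0,0,-0.05],[0,0,0]],[[0,0,-0.05],[0,0,0]],[[0,0,-0.03],[0,0,0]],[[0,0,0],[0,0,0]],[[0,0,0],[0,0,0]]]'

```text
time_s: 33.75
ee_pos: [555.9, -82.0, 113.8]
ee_rot: [180.0, 0.0, -3.5]
force: [0.9, 0.2, -0.9]
gripper_width: 27.5
gripper_force: 20.0
```

```bash
python3 -c "
from h import *
go(437.1,318,115,-3.6)
s=grab_frame('scene')
cv2.imwrite('pics/s6.png',cv2.resize(s[130:260,200:400],None,fx=2.4,fy=2.4)[:,:,::-1])"
```

```text
turn z 0.002 shift [-0.2874 -0.7834 -0.0024] at [555.9 -82.  113.8] [180.    0.   -3.5] t 33.75
```

View pics/s6.png

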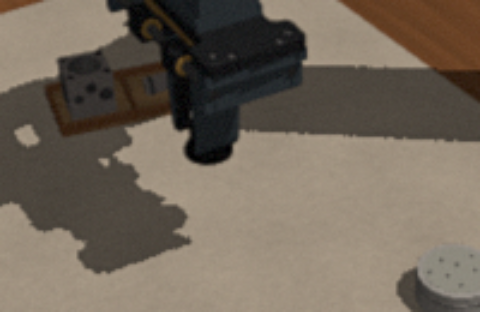

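The loupe is held upright, with its cup at (208,155). I carry it to the free compartment.

>>> send_rows --deltas '[[[-0.015,-0.041,0],[0,0,0]],[[-0.025,-0.068,0],[0,0,0]],[[-0.03,-0.082,0],[0,0,0]],[[-0.03,-0.082,0],[0,0,0]],[[-0.03,-0.082,0],[0,0,0]],[[-0.03,-0.082,0],[0,0,0]],[[-0.03,-0.082,0],[0,0,0]],[[-0.03,-0.082,0],[0,0,0]],[[-0.03,-0.082,0],[0,0,0]],[[-0.022,-0.06,0],[0,0,0]]]'

```text
time_s: 34.8
ee_pos: [441.7, 299.1, 112.6]
ee_rot: [179.9, 0.1, -3.5]
force: [0.5, -0.4, 0.9]
gripper_width: 27.4
gripper_force: 20.0
```

>>> send_rows --deltas '[[[-0.0154,-0.0404,0],[0,0,0]],[[0,0,0.03],[0,0,0]],[[0,0,0.05],[0,0,0]],[[0,0,0.04],[0,0,0]],[[0,0,0.02],[0,0,0]],[[0,0,0.006],[0,0,0]],[[0,0,0],[0,0,0]],[[0,0,0],[0,0,0]]]'

```text
time_s: 35.6
ee_pos: [437.5, 318.1, 41.6]
ee_rot: [-180.0, -0.1, -3.5]
force: [0.4, 0.1, -0.7]
gripper_width: 27.6
gripper_force: 20.0
```

```bash
python3 -c "
from h import *
go(437.1,318,34.1,-3.6)"
```

```text
turn z 0.002 shift [-0.0009  0.0003  0.0151] at [437.5 318.1  41.6] [-1.8e+02 -1.0e-01 -3.5e+00] t 35.6
```

>>> send_rows --deltas '[[[-0.001,0,0.007],[0,0,0]],[[0,0,0.004],[0,0,0]],[[0,0,0.002],[0,0,0]],[[0,0,0.001],[0,0,0]],[[0,0,0],[0,0,0]],[[0,0,0],[0,0,0]]]'

```text
time_s: 36.2
ee_pos: [436.4, 317.8, 34.1]
ee_rot: [180.0, -0.0, -3.5]
force: [-0.5, -0.1, 1.5]
gripper_width: 27.2
gripper_force: 20.0
```

>>> send_rows --deltas '[[[0,0,0],[0,0,0]],[[0,0,0],[0,0,0]],[[0,0,0],[0,0,0]],[[0,0,0],[0,0,0]],[[0,0,-0.02],[0,0,0]],[[0,0,-0.05],[0,0,0]],[[0,0,-0.06],[0,0,0]],[[0,0,-0.06],[0,0,0]],[[0,0,-0.06],[0,0,0]],[[0,0,-0.03],[0,0,0]]]' --grip 0.5

```text
time_s: 37.2
ee_pos: [437.5, 318.6, 177.6]
ee_rot: [-179.8, -0.2, -3.5]
force: [-0.3, -0.3, -0.2]
gripper_width: 45.6
gripper_force: 0.0
```

>>> send_rows --deltas '[[[0,0.06,0],[0,0,0]],[[0,0.09,0],[0,0,0]],[[0,0.09,0],[0,0,0]],[[0,0.09,0],[0,0,0]],[[0,0.09,0],[0,0,0]],[[0,0.09,0],[0,0,0]],[[0,0.09,0],[0,0,0]],[[0,0.04,0],[0,0,0]],[[0,0,0],[0,0,0]],[[0,0,0],[0,0,0]]]'

```text
time_s: 38.2
ee_pos: [416.8, -1.5, 174.5]
ee_rot: [-180.0, -0.1, -3.6]
force: [-0.5, 0.9, 0.2]
gripper_width: 46.0
gripper_force: 0.0
```

```bash
python3 -c "
from fit import *
t=grab_frame('top');s=grab_frame('scene')
a=cv2.resize(t[120:330,130:510],None,fx=2.1,fy=2.1)
b=cv2.resize(s[280:400,370:540],None,fx=2,fy=2);o=np.zeros((a.shape[0]+160,a.shape[1],3),np.uint8);o[:a.shape[0]]=a
c=cv2.resize(s[280:400,370:540],(226,160));o[a.shape[0]:,:226]=c
cv2.imwrite('pics/t6.png',o[:600,:,::-1])
for n,g in dict(ring_clamp=(471,252,-3.6),small_tin=(514,313,0),loupe=(437,318,0),doming_block=(557,-302,-12.8),large_punch=(459.7,-280,167.2)).items():
  try: print(n,fit(n,*g,z0=5,fixyaw=True,cams=('top','scene')))
  except Exception as e: print(n,'none')
print(fit('large_tin',438,82,0,fixyaw=True),[ (d['p'],d['bbox']) for d in trace('top','small_punch')][:2],state()['time_s'])"
```

```text
ring_clamp {'scene': (array([467.8, 248.3,  -3.6]), [0.86])}
small_tin {'top': (array([514.6, 312.5,   0. ]), [0.99]), 'scene': (array([509.5, 309.4,   0. ]), [1.01]), 'top+scene': (array([511.7, 310.7,   0. ]), [0.99, 1.0])}
loupe {'top': (array([437.6, 316.7,   0. ]), [1.0]), 'scene': (array([433.8, 315.5,   0. ]), [0.95]), 'top+scene': (array([435.6, 316.2,   0. ]), [1.0, 0.95])}
doming_block {'top': (array([ 560.6, -303.5,  -12.8]), [1.02]), 'scene': (array([ 556.1, -307.8,  -12.8]), [1.06]), 'top+scene': (array([ 559.2, -304.3,  -12.8]), [1.02, 1.05])}
large_punch {'top': (array([ 459.8, -280.3,  167.2]), [0.87]), 'scene': (array([ 456.9, -283.4,  167.2]), [0.91]), 'top+scene': (array([ 459.2, -280.8,  167.2]), [0.86, 0.9])}
{'top': (array([458.2,  80.7,   0. ]), [0.34]), 'scene': (array([435.7,  80.4,   0. ]), [0.93]), 'top+scene': (array([447.6,  82.8,   0. ]), [0.33, 0.92])} [(0.46, [250.8, 154.7, 10.8, 37.4])] 38.95
```

View pics/t6.png

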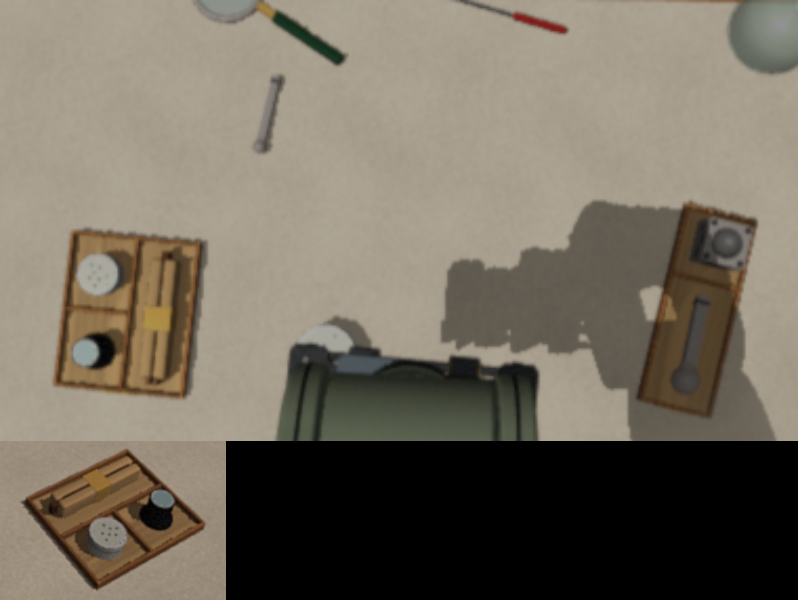

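All five pieces sit in their compartments: clamp (158,317), tin (98,273), loupe (90,350), block (722,243) and punch (692,345). The small punch (268,113) and large tin have not moved, and the arm is clear.

```bash
python3 -c "
from workcell import *
print(job_done())"
```

```text
the job is handed in; nothing more can be done
None
```

I filled both trays and handed the job in at about 39 s. All five pieces measured within about 4 mm of their compartment centres, and the large tin and small punch had not moved. The hand-in returned no verdict, so I don't have the judged result.

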